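# Dry-stack a shoe's heel, lift by lift

## Robot

A 6-joint arm with a two-finger parallel gripper is mounted at the origin on the work surface. World frame = base frame: x ahead of the robot, y to its left, z up, the work surface at z = 0. Lengths are in mm, angles in rad, forces in N, time in s.
With the tool pointing down it reaches from about 300 to 750 mm from the base axis. Payload 8.5 kg.
Tool frame: the origin (TCP) lies midway between the tips of the shut fingers; the grasp point (between the pads) lies 19 mm behind it; z points along the fingers, y is the line along which they close (so a half turn about z gives the same grasp; the last joint's range is limited). The gripper opens to 85 mm and grips with 20 to 120 N. Pads are 22 mm wide; open, the fingers measure 114 mm over their backs; the gripper's body (76 mm by 85 mm) begins 54 mm behind the grasp point. The pads swing forward as they close: fully open they stand 13 mm farther back than shut.
Start: joints at [1.108, 0.381, 1.297, -0, 1.464, -0.215], TCP at [134.892, 533.183, 231.322] pointing down, gripper open.
Joint ranges: [-3.11, 3.11], [-0.89, 2.33], [0.22, 2.48], [-1.42, 4.56], [0.17, 2.85], [-2.88, 2.88]. Speed limits (rad/s): [2.39, 2.39, 3.14, 3.14, 3.14, 3.14].

## Interface

Orientations are given as a unit quaternion [x, y, z, w].
In Python, from station import * gives the robot as it stands.
- The arm moves only by the tool servo_tool, never from a script. Its argument "increments" is a list of rows, each a list of 3 entries, a list of its own where there are three numbers: the opening, from 0 (shut) to 1 (fully open), then the shift along the tool's x, y, z as a fraction of full scale, then the turn about the tool's z as a fraction of full scale. In form: [[hand, [tx, ty, tz], spin], ...]. A call has 1 to 10 rows; each row is the pose to reach, as a shift and turn from the pose commanded when the call began, along the tool's axes at that moment, turning the shorter way round; what a row does not reach only later rows make up. Full scale, the value 1, is 30 cm for a shift and 180 degrees for a turn. A row lasts 1/10 s, in which the tool goes at most 50 mm and 8.59 degrees, less where a joint would pass 70% of its speed; a pose out of reach is approached as far as the arm can. A call with a number of a shift or a turn outside -1 to 1 is refused whole. A call with a gripper value outside its range is refused whole. The fingers move at their own pace and stop on an object; the grip force is fixed at half the most. Time passes only in rows, so rows that repeat a pose let the fingers close. It gives the time, the measured TCP pose, the force, the opening and the grip force at its end, in the units of the state.
- sense(): the state, without advancing time (a new reading comes with each control period).
- read_camera(name): name is "scene" or "top" or "wrist"; returns (picture, depth): 400x640x3 uint8, red, green, blue; 400x640 float32, mm along the optical axis (not along the pixel's ray), 0 where there is no reading.
- camera_params(name): a dict with "fov_y" (degrees; the focal length in pixels is half the picture's height over the tangent of half this angle, whatever the lens; pixels are square), "cx", "cy" (the principal point, pixels), "R" (3x3) and "t" (3): a world point X has camera coordinates R X + t. Camera axes: x right, y down, z forward; pixel columns grow to the right and rows downward; lengths in mm; the calibration is good to about 2 mm. A picture is of the moment at which its call begins: read the wrist's pose just before it. camera_params takes no time and is no camera call; for the wrist camera it gives the pose at the moment of the call.
- finish_job(): hands the job in; it is judged then, once.
The state is a dict: "t": time; "joint_pos": joint angles; "joint_velocities": joint speeds; "tau": joint torques, N m; "tcp_pos": TCP position; "ee_rot": TCP orientation; "wrist_force": force on the tool from outside, world axes, zero at the start; "ft_torque": the same for the moment, N m; "finger_gap": opening from 0.0 (shut) to 1.0 (fully open); "gripper_force": force on a finger pad.
Only numpy, scipy, OpenCV 4.12 (cv2) and the standard library are available. Lean on these libraries where they do the work, as an engineer would, in place of code of your own. Each camera call takes 0.05 s, during which the arm holds its last target. There are 200 camera calls.

## Task

Dry-stack the heel on the upturned shoe: lay the natural tan lift flat on its heel seat, on that the dark brown lift, then the oxblood red one, and last the black rubber top piece, each centred across the heel with its straight edge squarely along the breast line marked on the sole (round end to the back of the heel). Leave the grey spare lift where it lies and do not knock over the dye bottle.

Things in the scene. Friction and masses are not known exactly. Their poses are not given: they have to be found in the camera images.
- lift_tan: loose rigid D-shaped heel lift of natural tan leather; 62 mm wide, 64 long, 9 thick; lies flat on the bench (z = 0). Origin on its underside, on the centre line, 25 mm behind the straight (breast) edge; x points out of that edge, y along the width, z up. Sides parallel from x = +25 to -8 mm, then a half round to x = -39; grip across the width near the origin
- lift_brown: loose rigid D-shaped heel lift of dark brown leather; 58 mm wide, 60 long, 9 thick; lies flat on the bench (z = 0). Origin on its underside, on the centre line, 25 mm behind the straight (breast) edge; x points out of that edge, y along the width, z up. Sides parallel from x = +25 to -6 mm, then a half round to x = -35; grip across the width near the origin
- lift_red: loose rigid D-shaped heel lift of oxblood red leather; 54 mm wide, 56 long, 9 thick; lies flat on the bench (z = 0). Origin on its underside, on the centre line, 25 mm behind the straight (breast) edge; x points out of that edge, y along the width, z up. Sides parallel from x = +25 to -4 mm, then a half round to x = -31; grip across the width near the origin
- top_piece: loose rigid D-shaped heel lift of black rubber (top piece, ringed with nail heads); 50 mm wide, 52 long, 8 thick; lies flat on the bench (z = 0). Origin on its underside, on the centre line, 25 mm behind the straight (breast) edge; x points out of that edge, y along the width, z up. Sides parallel from x = +25 to -2 mm, then a half round to x = -27; grip across the width near the origin
- lift_spare: loose rigid D-shaped heel lift of pale grey crepe (spare, not part of this heel); 56 mm wide, 58 long, 9 thick; lies flat on the bench (z = 0). Origin on its underside, on the centre line, 25 mm behind the straight (breast) edge; x points out of that edge, y along the width, z up. Sides parallel from x = +25 to -5 mm, then a half round to x = -33; grip across the width near the origin
- heel_seat (a point): point on the flat level heel seat (rear of the light-brown sole, 150 mm above the bench) of a brown shoe fixed upside down on an iron jack. On the centre line, 25 mm behind where the lifts' straight edges go; x to the toe, z up: a well-placed lift has its origin over this point, axes parallel. Seat: x = -43 mm (round back) to +28, 69 mm wide; dark breast line across it at x = +26
- ball (a point): point on the same upturned sole at the ball of the foot, 140 mm from heel_seat toward the toe and 34 mm higher; same axes. From the breast line the sole climbs to this height; the shoe ends 235 mm ahead of heel_seat and is up to 98 mm wide. The jack's foot, 14 mm high, spreads 75 mm to each side under the heel
- dye_bottle: loose amber glass bottle with a white cap and a pale label, 48 mm across, 105 mm tall, standing on the bench; origin at the centre of its underside, z up
Mind the look-alikes: they are no part of the job. Of the things like the top_piece, leave any that is purple or turquoise; of the rest the larger one is meant.

How it is judged (in metres and radians):
On the way, in this order (a step that is already met when the one before it is completed fails the run):
1. the natural tan lift lies in its place in the heel (horizontal distance between lift_tan and heel_seat below 0.008 m and z of lift_tan in the frame of heel_seat between -0.003 and 0.003 m and angle between lift_tan's own z axis and vertical below 0.08 rad and angle between the x axis of lift_tan and the x axis of heel_seat, either way round below 0.2 rad and x of ball in the frame of lift_tan above 0.1 m), for 0.2 s.
2. the dark brown lift lies in its place in the heel (horizontal distance between lift_brown and heel_seat below 0.008 m and z of lift_brown in the frame of heel_seat between 0.006 and 0.012 m and angle between lift_brown's own z axis and vertical below 0.08 rad and angle between the x axis of lift_brown and the x axis of heel_seat, either way round below 0.2 rad and x of ball in the frame of lift_brown above 0.1 m), for 0.2 s.
3. the oxblood red lift lies in its place in the heel (horizontal distance between lift_red and heel_seat below 0.008 m and z of lift_red in the frame of heel_seat between 0.015 and 0.021 m and angle between lift_red's own z axis and vertical below 0.08 rad and angle between the x axis of lift_red and the x axis of heel_seat, either way round below 0.2 rad and x of ball in the frame of lift_red above 0.1 m), for 0.2 s.
4. the black rubber top piece lies in its place in the heel (horizontal distance between top_piece and heel_seat below 0.008 m and z of top_piece in the frame of heel_seat between 0.024 and 0.03 m and angle between top_piece's own z axis and vertical below 0.08 rad and angle between the x axis of top_piece and the x axis of heel_seat, either way round below 0.2 rad and x of ball in the frame of top_piece above 0.1 m), for 0.2 s.
At the end, for the whole second after the job is handed in: Stacked on the heel seat, bottom up: tan, dark brown, red, black, at rest. Each within 8 mm of its place in plan and 3 mm in height (undersides 0, 9, 18, 27 mm above the seat), level within 0.08 rad, turned within 0.2 rad of the shoe, straight edge to the toe (all of step 1 and all of step 2 and all of step 3 and all of step 4 and linear speed of each of lift_tan, lift_brown, lift_red, top_piece below 0.02 m/s); the robot touches nothing.
It fails at once if the grey spare lift is shifted by more than 25 mm (distance of lift_spare from where it was at the start of the episode above 0.025 m).
It fails at once if the dye bottle is knocked over (angle between dye_bottle's own z axis and vertical above 0.5 rad).
It also fails if it takes over 104 s, if anything falls off the work surface, if the arm or the gripper's body presses on something with over 40 N, if the wrist force passes 120 N, or if a joint passes its speed limit or range.

## Working session

There is one attempt and no reset: what is moved stays moved. The work goes in short steps, Python scripts to look and compute and a tool call to move; the robot and the scene stay as the last step left them, time stands still between calls to the robot, and variables do not carry over. Pictures are saved under pics/ and viewed, at most 14 in all, crops included, and the job is handed in when it is done.

Besides the shell and the picture viewer there is one more tool, called after ">>>" by a JSON object that holds its "name" and its "arguments", one argument or row to a line. servo_tool: Moves the arm, as the interface text tells. Shift numbers are shares of 30 cm and turn numbers shares of 180 degrees, none past 1 either way. Its arguments: {"type":"object","properties":{"increments":{"type":"array","items":{"type":"array"}}},"required":["increments"]}

```bash
mkdir -p pics; ls
cat > h.py <<'E'
from station import *
import numpy as np, cv2
def snap(n):
    p=camera_params(n); im,d=read_camera(n); np.savez(f'/tmp/{n}.npz',im=im,d=d,R=p['R'],t=p['t'],f=200/np.tan(np.radians(p['fov_y']/2)),c=[p['cx'],p['cy']]); return im,d
def load(n): return np.load(f'/tmp/{n}.npz')
def world(L,u,v,z=None):
    R,t=L['R'],L['t']; r=np.array([(u-L['c'][0])/L['f'],(v-L['c'][1])/L['f'],1.])
    C=-R.T@t; w=R.T@r
    s=L['d'][int(round(v)),int(round(u))] if z is None else (z-C[2])/w[2]
    return C+s*w
E
python3 - <<'E'
from h import *
for n in('top','scene'):
    im,d=snap(n); cv2.imwrite(f'pics/{n}0.png',im[:,:,::-1])
print(sense()); print({k:v for k,v in camera_params('top').items()}); print(camera_params('wrist'))
E
```

```text
pics
{'t': 0.1, 'joint_pos': array([ 1.10770956e+00,  3.81143179e-01,  1.29817153e+00,  6.93825962e-06,
        1.46361738e+00, -2.15308374e-01]), 'joint_velocities': array([ 1.64880794e-03, -1.39234902e-03, -1.72311289e-03, -2.49805135e-04,
       -8.38449448e-05,  1.49694746e-05]), 'tau': array([ 4.84269694e-03, -4.49214399e+01, -2.31660873e+01, -9.20823481e-05,
        3.60869417e-03, -1.23840061e-05]), 'tcp_pos': array([134.77035716, 532.95610745, 230.77024024]), 'ee_rot': array([ 1.23572863e-01,  9.92335275e-01, -6.30414041e-04, -2.26089058e-04]), 'wrist_force': array([ 0.53589449, -0.04296874,  0.23897858]), 'ft_torque': array([-0.03165601,  0.016862  , -0.00078659]), 'gripper_force': 0.0, 'finger_gap': 0.9984940522523013}
{'fov_y': 49.00723416742245, 'cx': 322.01814868484024, 'cy': 192.6998201427099, 'R': array([[-0.0077205 , -0.99951843, -0.03005492],
       [-0.98606517,  0.01260453, -0.16588132],
       [ 0.16618026,  0.02835542, -0.98568762]]), 't': array([ -25.40596006,  507.21797018, 1024.0178593 ])}
{'fov_y': 68.9856703188534, 'cx': 320.4961740228362, 'cy': 198.94544847121838, 'R': array([[ 0.24553594,  0.96938674, -0.00120798],
       [ 0.92298788, -0.2334023 ,  0.30596851],
       [ 0.29631987, -0.07624122, -0.95204087]]), 't': array([-549.12696733,  -39.92404588,  379.08440912])}
```

View pics/top0.png

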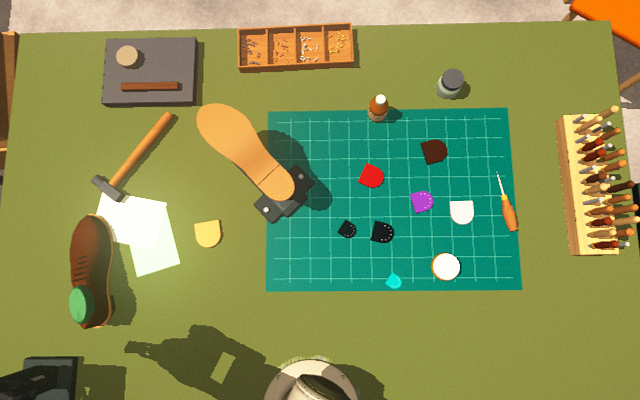

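View pics/scene0.png

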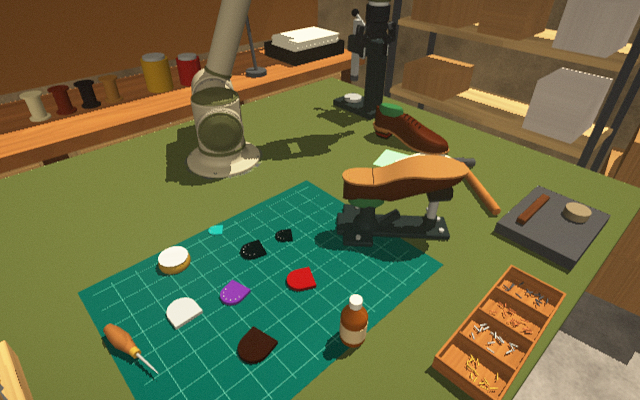

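The top view (1:2.5 mm/px) shows the heel seat around (283,187), the breast line near (262,178) and the toe at upper left. Tan is at (208,234), brown (434,151), red (371,176), the spare (461,212) and the bottle (378,107).

Candidates for the top piece: large black (382,231), small black (347,229), purple (422,202), turquoise (394,281). I choose (382,231) and check it in a crop.

```bash
cat > fit.py <<'E'
from h import *
from scipy.optimize import minimize
DIM=dict(tan=(62,64,9),brown=(58,60,9),red=(54,56,9),top=(50,52,8),spare=(56,58,9),small=(36,38,8))
def sdf(P,w,l):  # signed distance-ish to the D outline in its own frame
    r=w/2; xc=25-(l-r)
    x,y=P[:,0],P[:,1]
    side=np.maximum(np.abs(y)-r,x-25)
    return np.where(x<xc,np.hypot(x-xc,y)-r,side)
def fitD(W,w,l):
    c=W.mean(0)[:2]; best=None
    for a0 in np.arange(-np.pi,np.pi,np.pi/4):
        def cost(p):
            ca,sa=np.cos(p[2]),np.sin(p[2]); D=W[:,:2]-p[:2]
            s=sdf(D@np.array([[ca,-sa],[sa,ca]]),w*p[3],l*p[3]); return np.mean(np.sqrt(1+s**2)-1)
        r=minimize(cost,[*c,a0,1.],method='Nelder-Mead',options=dict(maxiter=3000,xatol=1e-3,fatol=1e-6))
        if best is None or r.fun<best.fun: best=r
    return best
def contour(L,u,v,tol,z):
    im=L['im']; m=np.zeros((402,642),np.uint8)
    cv2.floodFill(im.copy(),m,(int(u),int(v)),0,(tol,)*3,(tol,)*3,4|cv2.FLOODFILL_MASK_ONLY|cv2.FLOODFILL_FIXED_RANGE|(255<<8))
    m=cv2.morphologyEx(m[1:-1,1:-1],cv2.MORPH_CLOSE,np.ones((5,5)))
    big=cv2.resize(m,None,fx=4,fy=4,interpolation=cv2.INTER_LINEAR)
    c=max(cv2.findContours((big>127).astype(np.uint8),cv2.RETR_EXTERNAL,cv2.CHAIN_APPROX_NONE)[0],key=len)[:,0]
    return np.array([world(L,(a+.5)/4-.5,(b+.5)/4-.5,z) for a,b in c])
E
python3 - <<'E'
from fit import *
L=load('top'); print('cam',-L['R'].T@L['t'])
cv2.imwrite('pics/crop1.png',cv2.resize(L['im'][130:290,330:480,::-1],None,fx=3.7,fy=3.7,interpolation=cv2.INTER_CUBIC))
cv2.imwrite('pics/crop2.png',cv2.resize(L['im'][95:225,190:320,::-1],None,fx=4.5,fy=4.5,interpolation=cv2.INTER_CUBIC))
for n,u,v,t in(('tan',208,234,45),('brown',434,151,22),('red',371,178,50),('top',382,231,22),('spare',461,212,40)):
    w,l,h=DIM[n]; W=contour(L,u,v,t,h); r=fitD(W,w,l); print(n,r.x.round(3),r.fun.round(3),len(W))
print('bottle cap',world(L,379,100,105), 'seat',world(L,283,185),world(L,283,185,150),world(L,225,125))
E
```

```text
cam [ 329.78227005  -60.82342701 1092.73614076]
tan [4.18934e+02 2.57794e+02 1.67000e-01 9.92000e-01] 0.181 356
brown [ 616.506 -311.555    1.824    0.967] 0.172 323
red [ 553.987 -153.483    1.131    0.966] 0.135 303
top [ 411.269 -178.544    1.305    0.955] 0.197 292
spare [ 4.63293e+02 -3.73567e+02  4.00000e-03  9.83000e-01] 0.149 323
bottle cap [ 716.26684613 -168.55059463  105.        ] seat [507.53451602  52.11309667 146.78684085] [506.93073498  51.72947883 150.        ] [634.98668916 175.12785244 183.44531843]
```

View pics/crop1.png

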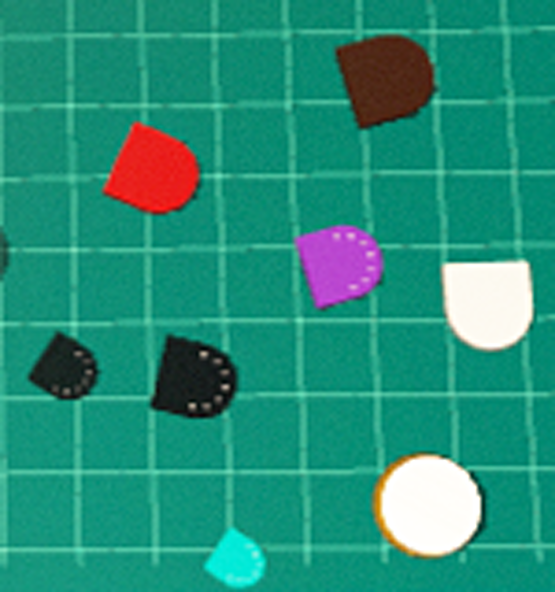

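View pics/crop2.png

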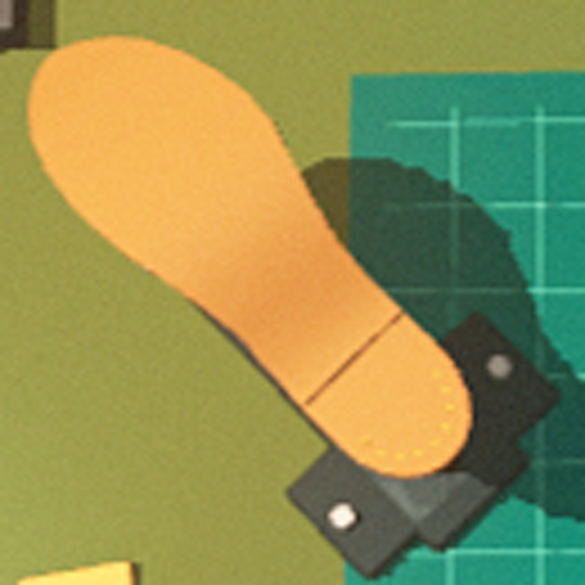

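The close crop confirms it: the large black D with nail heads at crop (195,377) fits 50 mm, and the small one at (63,367) is clearly smaller. The breast line runs from crop2 (402,314) to (306,404).

```bash
cat > go.py <<'E'
import sys
from station import sense
from scipy.spatial.transform import Rotation as Ro
import numpy as np
def go(x,y,z,yaw):
    s=sense(); R=Ro.from_quat(s['ee_rot']).as_matrix(); y0=np.degrees(np.arctan2(R[1,1],R[0,1]))
    d=R.T@(np.array([x,y,z])-s['tcp_pos'])/300; sp=-((yaw-y0+180)%360-180)/180
    print('t%.1f tcp'%s['t'],s['tcp_pos'].round(1),'yaw %.1f'%y0,'gap %.3f f %.0f'%(s['finger_gap'],s['gripper_force']),'-> d',d.round(4),'spin %.4f'%sp)
if __name__=='__main__': go(*map(float,sys.argv[1:]))
E
python3 - <<'E'
from h import *
L=load('top'); q=lambda a,b:world(L,190+(a+.5)/4.5-.5,95+(b+.5)/4.5-.5,150)
A,B=q(402,314),q(306,404); M=(A+B)/2; t=(A-B)[:2]; n=np.array([-t[1],t[0]]);n/=np.hypot(*n)
if n@[1,1]<0:n=-n
print(A,B,np.hypot(*t),'x ang',np.degrees(np.arctan2(n[1],n[0])),'seat',M[:2]-26*n)
for p in((455,455),(410,478),(470,405),(440,465)): print((q(*p)-M)[:2]@n+26,(q(*p)-M)[:2]@[-n[1],n[0]])
toe=world(L,190+60/4.5,95+60/4.5,184); print('toe dir',np.degrees(np.arctan2(*(toe-M)[1::-1])))
E
python3 go.py 419 258 120 99.6
```

```text
[553.39293545  61.04941428 150.        ] [509.04170523 107.68002062 150.        ] 64.35406023862053 x ang 43.56486390291841 seat [512.37786001  66.44615906]
-43.26089733027371 -2.722070671675148
-36.212872125622866 20.661175087384464
-30.435453217468016 -24.88352409791163
-41.74324053643295 5.863295847342982
toe dir 44.405832984562025
t0.1 tcp [134.8 533.  230.8] yaw 75.8 gap 0.998 f 0 -> d [-1.1434 -0.6557  0.3698] spin -0.1322
```

>>> {"name": "servo_tool", "arguments": {
  "increments": [
    [1,[-0.6,-0.4,0],-0.132],
    [1,[-0.6,-0.4,0],-0.132],
    [1,[-0.6,-0.4,0],-0.132],
    [1,[-0.6,-0.4,0],-0.132],
    [1,[-0.9,-0.5,0.1],-0.132],
    [1,[-0.98,-0.65,0.1],-0.132],
    [1,[-0.98,-0.65,0.1],-0.132],
    [1,[-0.98,-0.65,0.1],-0.132],
    [1,[-0.98,-0.65,0.1],-0.132]
  ]
}}

```text
t: 1.0
tcp_pos: [373.3, 270.0, 200.6]
ee_rot: [-0.081, 0.997, -0.0, -0.001]
wrist_force: [-0.7, 0.4, -0.3]
finger_gap: 0.997
gripper_force: 0.0
```

```bash
python3 go.py 419 258 90 99.6
python3 - <<'E'
from fit import *
im,d=snap('wrist'); L=load('wrist'); cv2.imwrite('pics/w1.png',im[:,:,::-1])
p=L['R']@np.array([419,258,9])+L['t']; u,v=p[:2]/p[2]*L['f']+L['c']; print(u,v)
W=contour(L,u,v,45,9); r=fitD(W,62,64); print(r.x,r.fun,len(W))
E
```

```text
t1.0 tcp [373.3 270.  200.6] yaw 99.3 gap 0.997 f 0 -> d [-0.1442 -0.064   0.3686] spin -0.0015
305.213856426045 210.02176716207455
[4.17282644e+02 2.55135238e+02 1.68587852e-01 9.88253610e-01] 0.03710159779287072 704
```

View pics/w1.png

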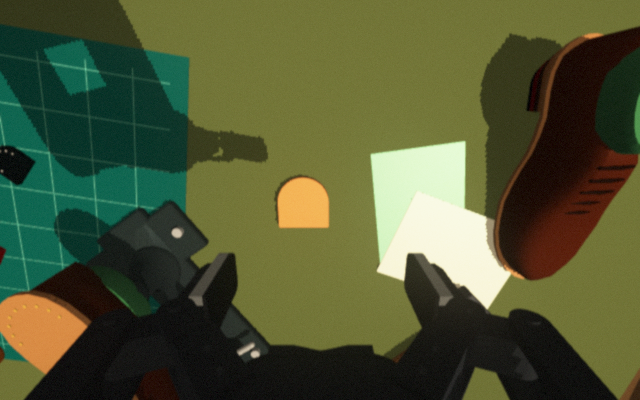

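The wrist view shows the tan lift at (303,203), with its round end up in the image and clear space for the fingers. I'll take the average of the two fits, (418,256.5), yaw 99.6.

```bash
python3 go.py 418 256.5 -3 99.6
```

```text
t1.1 tcp [372.4 271.3 201. ] yaw 99.4 gap 1.001 f 0 -> d [-0.1426 -0.0734  0.6798] spin -0.0011
```

>>> {"name": "servo_tool", "arguments": {
  "increments": [
    [1,[-0.143,-0.073,0.2],-0.001],
    [1,[-0.143,-0.073,0.35],-0.001],
    [1,[-0.143,-0.073,0.5],-0.001],
    [1,[-0.143,-0.073,0.58],-0.001],
    [1,[-0.143,-0.073,0.62],-0.001],
    [1,[-0.143,-0.073,0.64],-0.001],
    [1,[-0.143,-0.073,0.66],-0.001],
    [1,[-0.143,-0.073,0.67],-0.001],
    [1,[-0.143,-0.073,0.68],-0.001],
    [1,[-0.143,-0.073,0.68],-0.001]
  ]
}}

```text
t: 2.05
tcp_pos: [418.1, 257.7, -2.4]
ee_rot: [-0.085, 0.996, 0.0, 0.0]
wrist_force: [-1.2, -0.0, -0.0]
finger_gap: 1.003
gripper_force: 0.0
```

>>> {"name": "servo_tool", "arguments": {
  "increments": [
    [0.6,[0,0,0],0],
    [0.6,[0,0,0],0],
    [0.6,[0,0,0],0],
    [0.6,[0,0,0],0],
    [0.6,[0,0,0],0],
    [0.6,[0,0,0],0]
  ]
}}

```text
t: 2.65
tcp_pos: [418.3, 257.6, -1.7]
ee_rot: [-0.085, 0.996, 0.0, 0.001]
wrist_force: [-2.7, -1.3, 10.0]
finger_gap: 0.699
gripper_force: 62.9
```

```bash
python3 go.py 418 256.5 -3 99.6
```

```text
t2.6 tcp [418.3 257.6  -1.7] yaw 99.7 gap 0.699 f 63 -> d [ 0.0015 -0.0035  0.0043] spin 0.0008
```

>>> {"name": "servo_tool", "arguments": {
  "increments": [
    [0.6,[0,0,-0.01],0],
    [0.6,[0,0,-0.1],0],
    [0.6,[0,0,-0.25],0],
    [0.6,[0,0,-0.4],0],
    [0.6,[0,0,-0.55],0],
    [0.6,[0,0,-0.7],0],
    [0.6,[0,0,-0.8],0],
    [0.6,[0,0,-0.8],0],
    [0.6,[0,0,-0.8],0]
  ]
}}

```text
t: 3.55
tcp_pos: [417.8, 257.5, 237.3]
ee_rot: [-0.085, 0.996, 0.0, 0.0]
wrist_force: [0.7, -0.8, -1.1]
finger_gap: 0.696
gripper_force: 64.9
```

```bash
python3 go.py 512.4 66.4 230 133.6
```

```text
t3.5 tcp [417.8 257.5 237.3] yaw 99.7 gap 0.696 f 65 -> d [-0.2031 -0.6811  0.0244] spin -0.1881
```

>>> {"name": "servo_tool", "arguments": {
  "increments": [
    [0.6,[-0.05,-0.15,0.02],-0.04],
    [0.6,[-0.1,-0.3,0.02],-0.08],
    [0.6,[-0.15,-0.45,0.02],-0.12],
    [0.6,[-0.203,-0.6,0.02],-0.16],
    [0.6,[-0.203,-0.681,0.02],-0.188],
    [0.6,[-0.203,-0.681,0.02],-0.188],
    [0.6,[-0.203,-0.681,0.02],-0.188],
    [0.6,[-0.203,-0.681,0.02],-0.188]
  ]
}}

```text
t: 4.35
tcp_pos: [512.0, 67.5, 230.7]
ee_rot: [-0.371, 0.929, 0.0, -0.001]
wrist_force: [0.5, 0.2, -0.1]
finger_gap: 0.7
gripper_force: 64.9
```

```bash
python3 go.py 512.4 66.4 150 133.6;  python3 - <<'E'
from h import *
im,d=snap('wrist'); cv2.imwrite('pics/w2.png',im[:,:,::-1])
E
```

```text
t4.3 tcp [512.   67.5 230.7] yaw 133.6 gap 0.700 f 65 -> d [ 0.0014 -0.0039  0.2689] spin -0.0001
```

View pics/w2.png

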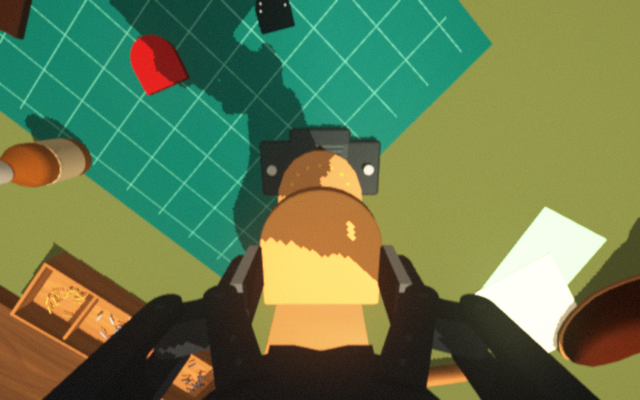

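Run:
```python
from h import *
L=load('wrist'); n=np.array([np.cos(np.radians(43.6)),np.sin(np.radians(43.6))])
f=lambda u,v,z:(world(L,u,v,z)[:2]-[512.4,66.4])@np.array([[n[0],-n[1]],[n[1],n[0]]])
print('breast',f(320,303,241.4),'rear',f(320,188,241.4),'seat rear',f(320,151,150),'depths',world(L,320,295),world(L,320,195),world(L,320,165))
print(f(262,285,241.4),f(381,285,241.4))
```

```text
breast [22.56442937 -0.06141041] rear [-4.11708315e+01  1.26375893e-02] seat rear [-44.82360595   0.04735059] depths [525.67814545  78.96714206 240.38802587] [485.16459343  40.47602317 240.9074765 ] [487.7508834   42.97502959 149.91836516]
[ 11.34875538 -30.32900361] [11.47144533 31.8279135 ]
```

The held tan lift is level, spanning u 262–381, and centred on the seat (u 278–363, rear at v 151). The offset is under 1 mm, so I'm lowering it.

>>> {"name": "servo_tool", "arguments": {
  "increments": [
    [0.6,[0,0,0.1],0],
    [0.6,[0,0,0.2],0],
    [0.6,[0,0,0.25],0],
    [0.6,[0,0,0.262],0],
    [0.6,[0,0,0.267],0],
    [0.6,[0,0,0.271],0],
    [0.6,[0,0,0.273],0],
    [0.6,[0,0,0.274],0],
    [0.6,[0,0,0.274],0]
  ]
}}

```text
t: 5.3
tcp_pos: [512.8, 66.5, 149.5]
ee_rot: [-0.371, 0.929, -0.0, 0.0]
wrist_force: [0.5, 0.6, 0.2]
finger_gap: 0.694
gripper_force: 64.9
```

>>> {"name": "servo_tool", "arguments": {
  "increments": [
    [0.6,[0,0,0.002],0],
    [0.6,[0,0,0.004],0],
    [0.6,[0,0,0.004],0]
  ]
}}

```text
t: 5.6
tcp_pos: [512.7, 66.5, 148.4]
ee_rot: [-0.371, 0.929, -0.0, 0.0]
wrist_force: [-1.2, -0.3, 3.5]
finger_gap: 0.702
gripper_force: 65.4
```

Contact. Release, then rise.

>>> {"name": "servo_tool", "arguments": {
  "increments": [
    [0.8,[0,0,0],0],
    [0.85,[0,0,0],0],
    [0.9,[0,0,0],0],
    [0.9,[0,0,-0.01],0],
    [0.9,[0,0,-0.05],0],
    [1,[0,0,-0.15],0],
    [1,[0,0,-0.25],0],
    [1,[0,0,-0.3],0],
    [1,[0,0,-0.3],0]
  ]
}}

```text
t: 6.5
tcp_pos: [513.4, 66.5, 240.0]
ee_rot: [-0.371, 0.929, -0.001, 0.002]
wrist_force: [0.5, -1.2, -0.8]
finger_gap: 1.001
gripper_force: 0.0
```

```bash
cat > chk.py <<'E'
from fit import *
import sys
# pose of a stacked lift and its offset from seat frame, top camera
n,u,v,t,z=sys.argv[1],*map(float,sys.argv[2:6]); w,l,h=DIM[n]
snap('top'); L=load('top'); W=contour(L,u,v,int(t),z); r=fitD(W,w,l); print(r.x,r.fun,len(W))
a=np.radians(43.6); d=r.x[:2]-[512.4,66.4]; print('off',d@[np.cos(a),np.sin(a)],d@[-np.sin(a),np.cos(a)],'ang',np.degrees(r.x[2])-43.6)
im=L['im'][140:240,230:350,::-1]; cv2.imwrite(f'pics/chk_{n}.png',cv2.resize(im,None,fx=5,fy=5,interpolation=cv2.INTER_CUBIC))
E
python3 go.py 616.5 -311.5 200 14.5
python3 - <<'E'
from h import *
im,d=snap('wrist'); cv2.imwrite('pics/w3.png',im[:,:,::-1])
E
```

```text
t6.5 tcp [513.4  66.5 240. ] yaw 133.6 gap 1.001 f 0 -> d [ 0.6201 -1.1491  0.1355] spin 0.6616
```

View pics/w3.png

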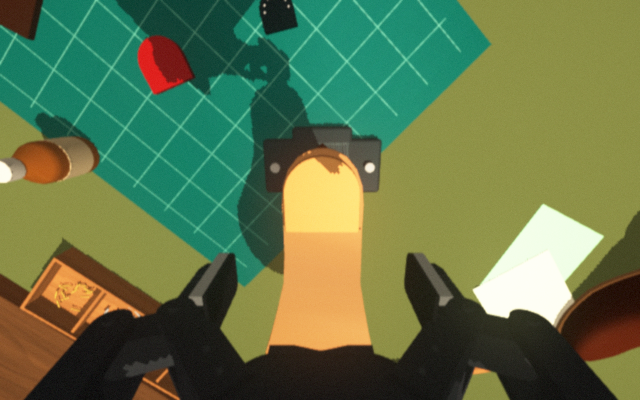

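The tan lift sits flush on the seat (u 284–363, v 150–232). Next is the brown lift.

>>> {"name": "servo_tool", "arguments": {
  "increments": [
    [1,[0.06,-0.12,0],0.04],
    [1,[0.12,-0.24,0],0.08],
    [1,[0.18,-0.36,0],0.12],
    [1,[0.24,-0.48,0],0.16],
    [1,[0.3,-0.6,0],0.2],
    [1,[0.36,-0.72,0],0.25],
    [1,[0.42,-0.84,0],0.3],
    [1,[0.48,-0.9,0],0.35],
    [1,[0.52,-0.95,0.05],0.4],
    [1,[0.52,-0.95,0.1],0.45]
  ]
}}

```text
t: 7.55
tcp_pos: [595.6, -250.0, 205.3]
ee_rot: [0.308, 0.951, 0.0, -0.001]
wrist_force: [-0.2, 0.6, 0.7]
finger_gap: 0.999
gripper_force: 0.0
```

```bash
python3 go.py 585 -310 200 14.5
```

```text
t7.5 tcp [ 595.6 -250.   205.3] yaw 54.1 gap 0.999 f 0 -> d [-0.0888 -0.1827  0.0177] spin 0.2200
```

>>> {"name": "servo_tool", "arguments": {
  "increments": [
    [1,[0,-0.07,0],0.045],
    [1,[0,-0.07,0],0.09],
    [1,[0,-0.07,0],0.135],
    [1,[0,-0.07,0],0.18],
    [1,[0,-0.07,0],0.22],
    [1,[0,-0.07,0],0.22],
    [1,[0,-0.07,0],0.22]
  ]
}}

```text
t: 8.25
tcp_pos: [583.7, -264.4, 206.8]
ee_rot: [0.607, 0.794, -0.0, -0.001]
wrist_force: [0.3, 0.2, -0.3]
finger_gap: 1.002
gripper_force: 0.0
```

```bash
cat > wf.py <<'E'
from fit import *
import sys
n,x,y,t=sys.argv[1],*map(float,sys.argv[2:5]); w,l,h=DIM[n]
snap('wrist'); L=load('wrist'); p=L['R']@np.array([x,y,h])+L['t']; u,v=p[:2]/p[2]*L['f']+L['c']
W=contour(L,u,v,int(t),h); r=fitD(W,w,l); print('uv',u,v,'fit',r.x,np.degrees(r.x[2]),r.fun,len(W))
E
python3 wf.py brown 616 -311 22; python3 go.py 616 -311 0 14.5
```

```text
uv 335.6119192509873 215.981539415385 fit [ 615.57360808 -312.73804359    1.81029618    0.97325952] 103.7223310431311 0.0643047626489671 633
t8.3 tcp [ 583.8 -264.5  207.1] yaw 15.2 gap 1.002 f 0 -> d [-0.1785  0.0637  0.69  ] spin 0.0038
```

```bash
python3 go.py 616 -312 1 14.1
```

```text
t8.3 tcp [ 583.8 -264.5  207.1] yaw 15.2 gap 1.002 f 0 -> d [-0.1817  0.0628  0.6866] spin 0.0060
```

>>> {"name": "servo_tool", "arguments": {
  "increments": [
    [1,[-0.18,0.063,0.1],0.006],
    [1,[-0.182,0.063,0.25],0.006],
    [1,[-0.182,0.063,0.4],0.006],
    [1,[-0.182,0.063,0.52],0.006],
    [1,[-0.182,0.063,0.6],0.006],
    [1,[-0.182,0.063,0.64],0.006],
    [1,[-0.182,0.063,0.66],0.006],
    [1,[-0.182,0.063,0.68],0.006],
    [1,[-0.182,0.063,0.686],0.006],
    [1,[-0.182,0.063,0.686],0.006]
  ]
}}

```text
t: 9.3
tcp_pos: [616.6, -312.6, 2.9]
ee_rot: [0.616, 0.788, 0.0, 0.001]
wrist_force: [0.3, 0.0, 0.3]
finger_gap: 1.003
gripper_force: 0.0
```

>>> {"name": "servo_tool", "arguments": {
  "increments": [
    [0.55,[0,0,0],0],
    [0.55,[0,0,0],0],
    [0.55,[0,0,0],0],
    [0.55,[0,0,0],0],
    [0.55,[0,0,0],0],
    [0.55,[0,0,0],0]
  ]
}}

```text
t: 9.9
tcp_pos: [616.7, -312.7, 3.7]
ee_rot: [0.616, 0.788, 0.0, 0.001]
wrist_force: [-1.6, 1.4, 7.3]
finger_gap: 0.631
gripper_force: 61.4
```

>>> {"name": "servo_tool", "arguments": {
  "increments": [
    [0.5,[0,0,-0.01],0],
    [0.5,[0,0,-0.1],0],
    [0.5,[0,0,-0.25],0],
    [0.5,[0,0,-0.4],0],
    [0.5,[0,0,-0.55],0],
    [0.5,[0,0,-0.7],0],
    [0.5,[0,0,-0.8],0],
    [0.5,[0,0,-0.8],0],
    [0.5,[0,0,-0.8],0]
  ]
}}

```text
t: 10.8
tcp_pos: [616.2, -312.3, 242.1]
ee_rot: [0.616, 0.788, -0.0, 0.0]
wrist_force: [0.1, -0.8, -2.2]
finger_gap: 0.626
gripper_force: 63.0
```

```bash
python3 go.py 512.4 66.4 240 -46.4
```

```text
t10.8 tcp [ 616.2 -312.3  242.1] yaw 13.9 gap 0.626 f 63 -> d [ 1.3087 -0.0319  0.0067] spin 0.3352
```

>>> {"name": "servo_tool", "arguments": {
  "increments": [
    [0.5,[0.13,0,0],0.04],
    [0.5,[0.26,0,0],0.08],
    [0.5,[0.39,0,0],0.12],
    [0.5,[0.52,0,0],0.16],
    [0.5,[0.65,0,0],0.2],
    [0.5,[0.78,-0.01,0],0.24],
    [0.5,[0.91,-0.02,0],0.28],
    [0.5,[0.98,-0.02,0],0.32],
    [0.5,[1,-0.03,0],0.335],
    [0.5,[1,-0.03,0],0.335]
  ]
}}

```text
t: 11.8
tcp_pos: [534.4, -22.3, 240.8]
ee_rot: [0.928, 0.372, -0.001, -0.001]
wrist_force: [0.1, 0.2, -1.3]
finger_gap: 0.623
gripper_force: 63.0
```

```bash
python3 go.py 512.4 66.4 240 -46.4
```

```text
t11.8 tcp [534.4 -22.3 240.8] yaw -46.3 gap 0.623 f 63 -> d [ 0.1514 -0.2644  0.0031] spin 0.0005
```

>>> {"name": "servo_tool", "arguments": {
  "increments": [
    [0.5,[0.07,-0.13,0],0],
    [0.5,[0.151,-0.264,0],0],
    [0.5,[0.151,-0.264,0],0],
    [0.5,[0.151,-0.264,0],0],
    [0.5,[0.151,-0.264,0],0]
  ]
}}

```text
t: 12.3
tcp_pos: [513.8, 64.1, 241.5]
ee_rot: [0.928, 0.371, -0.001, -0.0]
wrist_force: [-0.7, 0.0, -0.2]
finger_gap: 0.626
gripper_force: 63.1
```

```bash
python3 go.py 512.4 66.4 157 -46.4
python3 - <<'E'
from h import *
im,d=snap('wrist'); cv2.imwrite('pics/w4.png',im[:,:,::-1])
E
```

```text
t12.3 tcp [513.8  64.1 241.5] yaw -46.4 gap 0.626 f 63 -> d [ 0.0022 -0.0087  0.2816] spin 0.0000
```

View pics/w4.png

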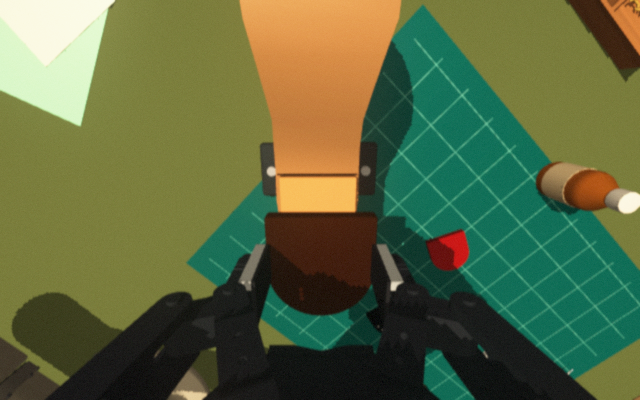

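```bash
cat > rel.py <<'E'
from h import *
import sys
# args: z of held top, u0 u1 v (straight edge corners), z of placed top, u0 u1 v
L=load('wrist'); a=np.radians(43.6)
M=np.array([[np.cos(a),-np.sin(a)],[np.sin(a),np.cos(a)]])
f=lambda u,v,z:(world(L,u,v,z)[:2]-[512.4,66.4])@M
A=list(map(float,sys.argv[1:]))
for i in(0,4):
    z,u0,u1,v=A[i:i+4]; p,q=f(u0,v,z),f(u1,v,z); print(p,q,'width',np.hypot(*(p-q)),'origin',(p+q)/2-[25,0])
E
python3 rel.py 246.8 266 376 214 159 278 356 176.5
python3 -c "
from h import *
L=load('wrist');print(world(L,320,225),world(L,318,190),world(L,320,290))
cv2.imwrite('pics/w4c.png',cv2.resize(L['im'][150:330,225:415,::-1],None,fx=3.2,fy=3.2,interpolation=cv2.INTER_CUBIC))"
```

```text
[26.32598241 23.84498843] [ 26.34102652 -31.20745582] width 55.05244630829457 origin [ 1.33350446 -3.68123369]
[24.44007227 30.22471883] [ 24.44641377 -31.3535355 ] width 61.57825465230447 origin [-0.55675698 -0.56440834]
[528.6999129   77.53558195 244.70807904] [522.77554781  74.46075688 158.03998935] [500.93125868  51.12515443 245.8346274 ]
```

View pics/w4c.png

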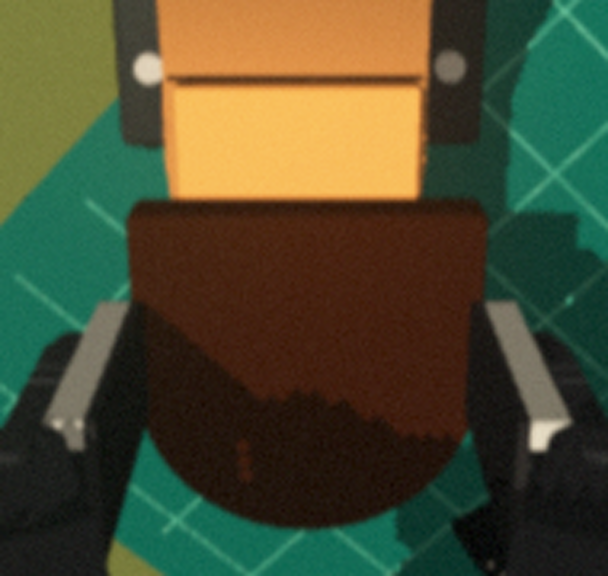

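```bash
python3 rel.py 245.5 265.5 377 217 159 278.5 356 176.5; python3 rel.py 245.5 265.5 377 215 159 278.5 356 177;python3 go.py 512.2 66.8 157 -46.4
```

```text
[24.20291396 24.45465381] [ 24.21916657 -32.07262823] width 56.52728437531108 origin [-0.78895974 -3.80898721]
[24.44011294 29.82985646] [ 24.44641377 -31.3535355 ] width 61.18339228310064 origin [-0.55673665 -0.76183952]
[25.28837843 24.39124766] [ 25.30405785 -32.00796011] width 56.399209947092096 origin [ 0.29621814 -3.80835623]
[24.03502329 29.84794284] [ 24.04146095 -31.36867585] width 61.216619027754405 origin [-0.96175788 -0.7603665 ]
t12.3 tcp [513.9  63.9 241.6] yaw -46.4 gap 0.627 f 63 -> d [ 0.0028 -0.0106  0.2819] spin -0.0002
```

The held brown lift is square. It sits 3 mm off laterally against the tan one and aligned along x, so I correct ty by −0.01 and lower.

>>> {"name": "servo_tool", "arguments": {
  "increments": [
    [0.5,[0,-0.01,0.08],0],
    [0.5,[0,-0.01,0.18],0],
    [0.5,[0,-0.01,0.235],0],
    [0.5,[0,-0.01,0.25],0],
    [0.5,[0,-0.01,0.257],0],
    [0.5,[0,-0.01,0.26],0],
    [0.5,[0,-0.01,0.262],0],
    [0.5,[0,-0.01,0.262],0]
  ]
}}

```text
t: 13.15
tcp_pos: [511.7, 67.2, 164.1]
ee_rot: [0.928, 0.372, 0.0, 0.0]
wrist_force: [-0.3, 0.1, -0.1]
finger_gap: 0.626
gripper_force: 63.1
```

>>> {"name": "servo_tool", "arguments": {
  "increments": [
    [0.5,[0,0,0.002],0],
    [0.5,[0,0,0.004],0],
    [0.5,[0,0,0.005],0],
    [0.5,[0,0,0.005],0]
  ]
}}

```text
t: 13.55
tcp_pos: [511.6, 67.3, 162.8]
ee_rot: [0.928, 0.372, 0.0, 0.0]
wrist_force: [-2.0, -0.2, 4.7]
finger_gap: 0.625
gripper_force: 65.5
```

>>> {"name": "servo_tool", "arguments": {
  "increments": [
    [0.75,[0,0,0],0],
    [0.8,[0,0,0],0],
    [0.9,[0,0,0],0],
    [0.9,[0,0,-0.01],0],
    [0.9,[0,0,-0.05],0],
    [1,[0,0,-0.15],0],
    [1,[0,0,-0.25],0],
    [1,[0,0,-0.27],0],
    [1,[0,0,-0.27],0]
  ]
}}

```text
t: 14.45
tcp_pos: [511.7, 67.3, 243.8]
ee_rot: [0.928, 0.372, 0.001, 0.0]
wrist_force: [0.3, 0.6, -0.5]
finger_gap: 1.0
gripper_force: 0.0
```

```bash
python3 go.py 570 -112 205 -25
python3 - <<'E'
from h import *
im,d=snap('wrist'); cv2.imwrite('pics/w5.png',im[:,:,::-1])
E
```

```text
t14.4 tcp [511.7  67.3 243.8] yaw -46.4 gap 1.000 f 0 -> d [-0.2719  0.5667  0.1297] spin -0.1187
```

View pics/w5.png

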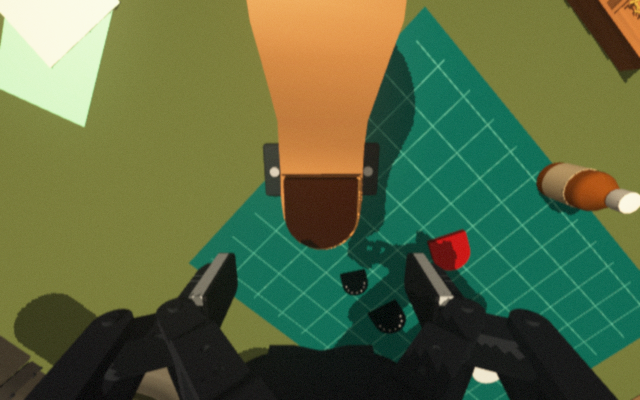

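Brown is centred on the tan lift (u 284–360, v 176–248). Next is the red lift.

>>> {"name": "servo_tool", "arguments": {
  "increments": [
    [1,[-0.06,0.12,0],-0.03],
    [1,[-0.12,0.25,0],-0.06],
    [1,[-0.2,0.4,0],-0.1],
    [1,[-0.27,0.55,0.06],-0.119],
    [1,[-0.272,0.567,0.13],-0.119],
    [1,[-0.272,0.567,0.13],-0.119],
    [1,[-0.272,0.567,0.13],-0.119]
  ]
}}

```text
t: 15.2
tcp_pos: [569.3, -111.5, 203.4]
ee_rot: [0.843, 0.538, -0.001, -0.001]
wrist_force: [-0.3, -0.3, 0.2]
finger_gap: 1.0
gripper_force: 0.0
```

```bash
python3 wf.py red 554 -154 50; python3 go.py 554 -154 2 -25.2
```

```text
uv 323.69495888297433 210.66428829162138 fit [ 553.41092447 -154.26484608    1.12577532    0.98051831] 64.50217471293938 0.060756082537858996 609
t15.2 tcp [ 569.6 -111.2  204.4] yaw -24.9 gap 0.996 f 0 -> d [-0.1514  0.013   0.6747] spin 0.0016
```

>>> {"name": "servo_tool", "arguments": {
  "increments": [
    [1,[-0.15,0.013,0.1],0.002],
    [1,[-0.151,0.013,0.25],0.002],
    [1,[-0.151,0.013,0.4],0.002],
    [1,[-0.151,0.013,0.52],0.002],
    [1,[-0.151,0.013,0.6],0.002],
    [1,[-0.151,0.013,0.63],0.002],
    [1,[-0.151,0.013,0.65],0.002],
    [1,[-0.151,0.013,0.665],0.002],
    [1,[-0.151,0.013,0.668],0.002],
    [1,[-0.151,0.013,0.668],0.002]
  ]
}}

```text
t: 16.25
tcp_pos: [554.6, -155.0, 4.5]
ee_rot: [0.845, 0.535, 0.0, 0.001]
wrist_force: [-0.3, 0.3, 1.2]
finger_gap: 0.998
gripper_force: 0.0
```

>>> {"name": "servo_tool", "arguments": {
  "increments": [
    [0.5,[0,0,0],0],
    [0.5,[0,0,0],0],
    [0.5,[0,0,0],0],
    [0.5,[0,0,0],0],
    [0.5,[0,0,0],0],
    [0.5,[0,0,0],0],
    [0.5,[0,0,0],0]
  ]
}}

```text
t: 16.95
tcp_pos: [554.3, -154.9, 4.8]
ee_rot: [0.845, 0.535, 0.0, 0.0]
wrist_force: [-2.9, -0.2, 10.6]
finger_gap: 0.576
gripper_force: 60.2
```

Gripped at TCP z 4.8. Lift.

>>> {"name": "servo_tool", "arguments": {
  "increments": [
    [0.45,[0,0,-0.01],0],
    [0.45,[0,0,-0.1],0],
    [0.45,[0,0,-0.25],0],
    [0.45,[0,0,-0.4],0],
    [0.45,[0,0,-0.55],0],
    [0.45,[0,0,-0.7],0],
    [0.45,[0,0,-0.8],0],
    [0.45,[0,0,-0.8],0],
    [0.45,[0,0,-0.8],0]
  ]
}}

```text
t: 17.85
tcp_pos: [554.0, -154.8, 243.5]
ee_rot: [0.845, 0.535, 0.0, 0.0]
wrist_force: [0.5, 0.7, -1.1]
finger_gap: 0.569
gripper_force: 61.9
```

```bash
python3 go.py 512.4 66.4 242 -46.4
```

```text
t17.9 tcp [ 554.  -154.8  243.5] yaw -25.3 gap 0.569 f 62 -> d [ 0.6071 -0.4405  0.005 ] spin 0.1172
```

>>> {"name": "servo_tool", "arguments": {
  "increments": [
    [0.45,[0.1,-0.07,0],0.03],
    [0.45,[0.2,-0.14,0],0.06],
    [0.45,[0.3,-0.21,0],0.09],
    [0.45,[0.4,-0.29,0],0.117],
    [0.45,[0.5,-0.36,0],0.117],
    [0.45,[0.607,-0.44,0],0.117],
    [0.45,[0.607,-0.44,0],0.117],
    [0.45,[0.607,-0.44,0],0.117],
    [0.45,[0.607,-0.44,0],0.117]
  ]
}}

```text
t: 18.75
tcp_pos: [512.7, 65.5, 242.7]
ee_rot: [0.929, 0.371, -0.001, -0.0]
wrist_force: [0.4, -0.5, -0.6]
finger_gap: 0.568
gripper_force: 61.9
```

```bash
python3 go.py 512.4 66.4 172.8 -46.4
python3 - <<'E'
from h import *
im,d=snap('wrist'); L=load('wrist')
cv2.imwrite('pics/w6c.png',cv2.resize(L['im'][150:330,225:415,::-1],None,fx=3.2,fy=3.2,interpolation=cv2.INTER_CUBIC))
E
```

```text
t18.8 tcp [512.7  65.5 242.7] yaw -46.4 gap 0.568 f 62 -> d [ 0.0018 -0.0027  0.2331] spin -0.0001
```

View pics/w6c.png

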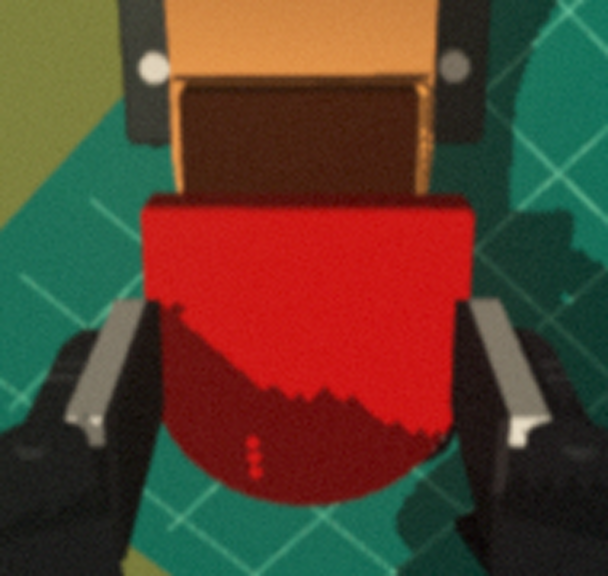

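```bash
python3 rel.py 246 269.2 373 215.2 168 281.3 355.7 176.7
```

```text
[25.04359078 24.41029379] [ 25.04965855 -28.37939797] width 52.789692106402704 origin [ 0.04662467 -1.98455209]
[26.27016175 28.33055323] [ 26.26235326 -28.37720508] width 56.707758847529455 origin [ 1.2662575  -0.02332592]
```

>>> {"name": "servo_tool", "arguments": {
  "increments": [
    [0.45,[0,-0.005,0.08],0],
    [0.45,[0,-0.005,0.16],0],
    [0.45,[0,-0.005,0.205],0],
    [0.45,[0,-0.005,0.22],0],
    [0.45,[0,-0.005,0.227],0],
    [0.45,[0,-0.005,0.23],0],
    [0.45,[0,-0.005,0.232],0],
    [0.45,[0,-0.005,0.232],0]
  ]
}}

```text
t: 19.6
tcp_pos: [511.9, 67.2, 174.5]
ee_rot: [0.928, 0.372, 0.0, 0.0]
wrist_force: [0.3, 0.1, -0.3]
finger_gap: 0.568
gripper_force: 62.0
```

>>> {"name": "servo_tool", "arguments": {
  "increments": [
    [0.45,[0,0,0.002],0],
    [0.45,[0,0,0.004],0],
    [0.45,[0,0,0.004],0]
  ]
}}

```text
t: 19.9
tcp_pos: [511.7, 67.2, 173.1]
ee_rot: [0.928, 0.372, 0.0, 0.0]
wrist_force: [-0.7, -0.9, 1.7]
finger_gap: 0.569
gripper_force: 64.1
```

Contact. Release and rise.

>>> {"name": "servo_tool", "arguments": {
  "increments": [
    [0.7,[0,0,0.001],0],
    [0.75,[0,0,0.001],0],
    [0.85,[0,0,0.001],0],
    [0.9,[0,0,-0.01],0],
    [0.9,[0,0,-0.05],0],
    [1,[0,0,-0.15],0],
    [1,[0,0,-0.23],0],
    [1,[0,0,-0.23],0],
    [1,[0,0,-0.23],0]
  ]
}}

```text
t: 20.8
tcp_pos: [511.6, 67.4, 241.8]
ee_rot: [0.928, 0.372, 0.0, 0.0]
wrist_force: [0.6, -0.4, -0.5]
finger_gap: 0.998
gripper_force: 0.0
```

```bash
python3 chk.py red 283 187 50 177; python3 go.py 422 -137 205 -15.2
```

```text
[508.93316031  67.96821642  -1.54252321   0.58440741] 2.3707820879788097 152
off -1.4291150582796013 3.5264586128826743 ang -131.98006997025206
t20.9 tcp [511.3  67.4 241.2] yaw -46.4 gap 1.001 f 0 -> d [-0.6854  0.2877  0.1208] spin -0.1732
```

>>> {"name": "servo_tool", "arguments": {
  "increments": [
    [1,[-0.12,0.05,0],-0.04],
    [1,[-0.25,0.1,0],-0.08],
    [1,[-0.38,0.16,0],-0.12],
    [1,[-0.5,0.21,0],-0.16],
    [1,[-0.6,0.25,0.06],-0.173],
    [1,[-0.685,0.288,0.12],-0.173],
    [1,[-0.685,0.288,0.12],-0.173],
    [1,[-0.685,0.288,0.12],-0.173],
    [1,[-0.685,0.288,0.12],-0.173]
  ]
}}

```text
t: 21.75
tcp_pos: [422.8, -136.5, 205.9]
ee_rot: [0.794, 0.607, 0.0, -0.0]
wrist_force: [-0.6, 0.1, 0.0]
finger_gap: 0.998
gripper_force: 0.0
```

```bash
python3 chk.py red 283 187 50 177; python3 wf.py top 411 -178.5 22; python3 go.py 411 -179 6 -15.2
```

```text
[512.88446921  68.16022611   0.75875279   0.97766601] 0.1204931263513348 340
off 1.5647252970002479 0.9406067812400777 ang -0.12666747636340148
uv 319.58567380018735 208.6201497513925 fit [ 411.43095149 -178.92922747    1.32341221    0.96506298] 75.82593437232443 0.09058874204939864 554
t21.9 tcp [ 422.9 -136.3  206.1] yaw -15.2 gap 1.001 f 0 -> d [-0.1476 -0.0015  0.667 ] spin 0.0003
```

View pics/chk_red.png

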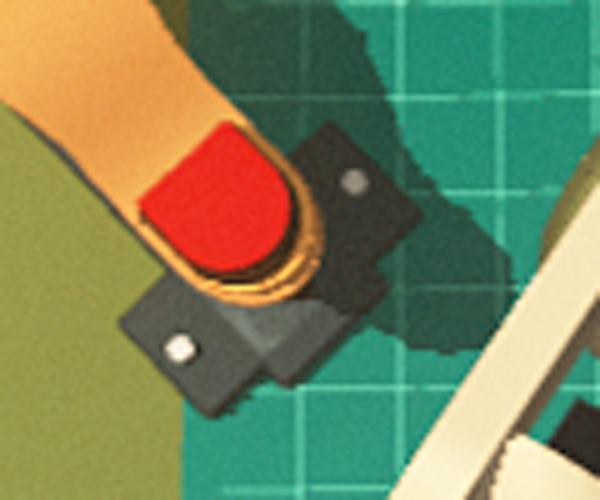

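The stack is neat, with red at offset (1.6, 0.9) mm and 0.1°. Picking the black top piece.

>>> {"name": "servo_tool", "arguments": {
  "increments": [
    [1,[-0.148,-0.001,0.1],-0.002],
    [1,[-0.148,-0.001,0.25],-0.002],
    [1,[-0.148,-0.001,0.4],-0.002],
    [1,[-0.148,-0.001,0.52],-0.002],
    [1,[-0.148,-0.001,0.6],-0.002],
    [1,[-0.148,-0.001,0.63],-0.002],
    [1,[-0.148,-0.001,0.65],-0.002],
    [1,[-0.148,-0.001,0.665],-0.002],
    [1,[-0.148,-0.001,0.67],-0.002],
    [1,[-0.148,-0.001,0.67],-0.002]
  ]
}}

```text
t: 22.85
tcp_pos: [410.9, -180.0, 5.4]
ee_rot: [0.793, 0.61, 0.0, 0.001]
wrist_force: [0.0, -0.4, 0.4]
finger_gap: 1.001
gripper_force: 0.0
```

>>> {"name": "servo_tool", "arguments": {
  "increments": [
    [0.45,[0,0,0],0],
    [0.45,[0,0,0],0],
    [0.45,[0,0,0],0],
    [0.45,[0,0,0],0],
    [0.45,[0,0,0],0],
    [0.45,[0,0,0],0],
    [0.45,[0,0,0],0]
  ]
}}

```text
t: 23.55
tcp_pos: [411.0, -180.4, 6.6]
ee_rot: [0.793, 0.61, 0.0, 0.001]
wrist_force: [-5.4, -0.2, 24.4]
finger_gap: 0.452
gripper_force: 12.7
```

>>> {"name": "servo_tool", "arguments": {
  "increments": [
    [0.3,[0,0,-0.002],0],
    [0.3,[0,0,-0.002],0],
    [0.3,[0,0,-0.002],0],
    [0.3,[0,0,-0.002],0]
  ]
}}

```text
t: 23.95
tcp_pos: [411.8, -181.0, 7.8]
ee_rot: [0.793, 0.61, 0.0, 0.003]
wrist_force: [-3.4, 0.4, 30.8]
finger_gap: 0.3
gripper_force: 15.4
```

The tips rode over the top of the piece, so I was too high. Open, raise and look.

>>> {"name": "servo_tool", "arguments": {
  "increments": [
    [0.3,[0,0,-0.02],0],
    [0.3,[0,0,-0.04],0],
    [1,[0,0,-0.06],0],
    [1,[0.05,0,-0.15],0],
    [1,[0.1,0,-0.3],0],
    [1,[0.148,0,-0.45],0],
    [1,[0.148,0,-0.6],0],
    [1,[0.148,0,-0.66],0],
    [1,[0.148,0,-0.66],0],
    [1,[0.148,0,-0.66],0]
  ]
}}

```text
t: 24.95
tcp_pos: [421.6, -136.6, 202.8]
ee_rot: [0.793, 0.61, -0.0, -0.0]
wrist_force: [1.1, 1.3, -0.8]
finger_gap: 1.001
gripper_force: 0.0
```

```bash
python3 wf.py top 411 -178.5 22; python3 -c "
from h import *
cv2.imwrite('pics/w7.png',load('wrist')['im'][:,:,::-1])"; python3 go.py 411 -179 0 -14.5
```

```text
uv 320.58611932134284 209.0842177036505 fit [ 411.4526913  -178.94934444    1.31267282    0.96097706] 75.21061261449933 0.07056208242471995 556
t25.0 tcp [ 421.4 -136.6  202.3] yaw -14.9 gap 0.998 f 0 -> d [-0.1461  0.0043  0.6742] spin -0.0021
```

View pics/w7.png

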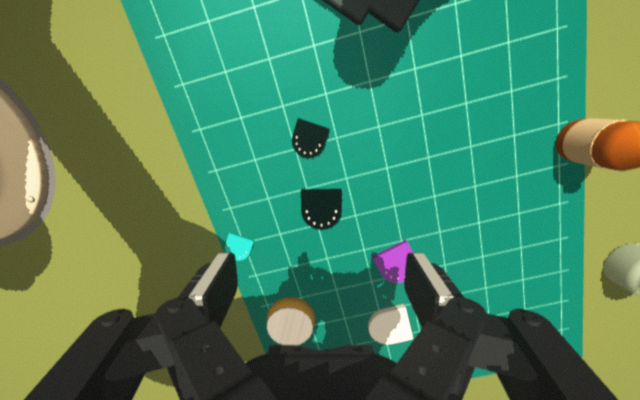

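The black piece hasn't moved: it is at (321,209). I'll regrip about 6 mm lower.

>>> {"name": "servo_tool", "arguments": {
  "increments": [
    [1,[-0.146,0.004,0.1],-0.002],
    [1,[-0.146,0.004,0.25],-0.002],
    [1,[-0.146,0.004,0.4],-0.002],
    [1,[-0.146,0.004,0.52],-0.002],
    [1,[-0.146,0.004,0.6],-0.002],
    [1,[-0.146,0.004,0.64],-0.002],
    [1,[-0.146,0.004,0.66],-0.002],
    [1,[-0.146,0.004,0.673],-0.002],
    [1,[-0.146,0.004,0.678],-0.002],
    [1,[-0.146,0.004,0.678],-0.002]
  ]
}}

```text
t: 26.0
tcp_pos: [412.0, -179.6, 0.2]
ee_rot: [0.791, 0.612, 0.0, 0.0]
wrist_force: [0.4, -0.2, -0.1]
finger_gap: 1.001
gripper_force: 0.0
```

>>> {"name": "servo_tool", "arguments": {
  "increments": [
    [0.5,[0,0,0],0],
    [0.5,[0,0,0],0],
    [0.5,[0,0,0],0],
    [0.5,[0,0,0],0],
    [0.5,[0,0,0],0],
    [0.45,[0,0,0],0],
    [0.45,[0,0,0],0]
  ]
}}

```text
t: 26.7
tcp_pos: [412.0, -179.6, 0.9]
ee_rot: [0.791, 0.612, 0.0, 0.001]
wrist_force: [-2.5, 0.3, 11.2]
finger_gap: 0.546
gripper_force: 59.7
```

Good grip (0.546, 60 N). Lift.

>>> {"name": "servo_tool", "arguments": {
  "increments": [
    [0.4,[0,0,-0.01],0],
    [0.4,[0,0,-0.1],0],
    [0.4,[0,0,-0.25],0],
    [0.4,[0,0,-0.4],0],
    [0.4,[0,0,-0.55],0],
    [0.4,[0,0,-0.7],0],
    [0.4,[0,0,-0.82],0],
    [0.4,[0,0,-0.82],0],
    [0.4,[0,0,-0.82],0]
  ]
}}

```text
t: 27.6
tcp_pos: [411.7, -179.3, 246.0]
ee_rot: [0.791, 0.612, 0.0, 0.0]
wrist_force: [0.2, 1.0, -0.5]
finger_gap: 0.55
gripper_force: 61.9
```

```bash
python3 go.py 512.4 66.8 243 -46.4
```

```text
t27.6 tcp [ 411.7 -179.3  246. ] yaw -14.5 gap 0.550 f 62 -> d [0.8784 0.1195 0.0099] spin 0.1772
```

>>> {"name": "servo_tool", "arguments": {
  "increments": [
    [0.4,[0.14,0.02,0],0.04],
    [0.4,[0.28,0.04,0],0.08],
    [0.4,[0.42,0.06,0],0.12],
    [0.4,[0.56,0.08,0],0.16],
    [0.4,[0.7,0.1,0],0.177],
    [0.4,[0.82,0.12,0],0.177],
    [0.4,[0.878,0.12,0],0.177],
    [0.4,[0.878,0.12,0],0.177],
    [0.4,[0.878,0.12,0],0.177],
    [0.4,[0.878,0.12,0],0.177]
  ]
}}

```text
t: 28.6
tcp_pos: [512.3, 65.6, 245.3]
ee_rot: [0.929, 0.371, -0.001, -0.0]
wrist_force: [0.1, 0.2, -0.1]
finger_gap: 0.545
gripper_force: 61.9
```

```bash
python3 go.py 512.2 67 177.9 -46.4
python3 - <<'E'
from h import *
im,d=snap('wrist'); L=load('wrist')
cv2.imwrite('pics/w8c.png',cv2.resize(L['im'][150:330,225:415,::-1],None,fx=3.2,fy=3.2,interpolation=cv2.INTER_CUBIC))
g=L['im'].astype(int)
for v in (185,195,205,225,235): print(v,[(u,*g[v,u]) for u in range(262,290,3)])
E
```

```text
t28.6 tcp [512.3  65.6 245.3] yaw -46.4 gap 0.545 f 62 -> d [ 0.0032 -0.0035  0.2248] spin -0.0002
185 [(262, np.int64(36), np.int64(114), np.int64(90)), (265, np.int64(51), np.int64(67), np.int64(51)), (268, np.int64(56), np.int64(58), np.int64(48)), (271, np.int64(62), np.int64(60), np.int64(52)), (274, np.int64(59), np.int64(59), np.int64(50)), (277, np.int64(61), np.int64(60), np.int64(51)), (280, np.int64(215), np.int64(141), np.int64(71)), (283, np.int64(159), np.int64(33), np.int64(23)), (286, np.int64(206), np.int64(33), np.int64(26)), (289, np.int64(204), np.int64(27), np.int64(21))]
195 [(262, np.int64(35), np.int64(115), np.int64(90)), (265, np.int64(34), np.int64(114), np.int64(87)), (268, np.int64(35), np.int64(103), np.int64(80)), (271, np.int64(36), np.int64(96), np.int64(76)), (274, np.int64(30), np.int64(75), np.int64(59)), (277, np.int64(35), np.int64(95), np.int64(74)), (280, np.int64(209), np.int64(141), np.int64(74)), (283, np.int64(138), np.int64(38), np.int64(23)), (286, np.int64(205), np.int64(32), np.int64(29)), (289, np.int64(202), np.int64(30), np.int64(21)
[... 808 characters left out ...]
5)), (280, np.int64(23), np.int64(18), np.int64(14)), (283, np.int64(21), np.int64(17), np.int64(16)), (286, np.int64(24), np.int64(18), np.int64(15)), (289, np.int64(22), np.int64(17), np.int64(13))]
235 [(262, np.int64(26), np.int64(112), np.int64(88)), (265, np.int64(24), np.int64(109), np.int64(84)), (268, np.int64(46), np.int64(134), np.int64(103)), (271, np.int64(33), np.int64(108), np.int64(85)), (274, np.int64(18), np.int64(18), np.int64(15)), (277, np.int64(20), np.int64(18), np.int64(15)), (280, np.int64(22), np.int64(23), np.int64(18)), (283, np.int64(21), np.int64(13), np.int64(14)), (286, np.int64(22), np.int64(17), np.int64(14)), (289, np.int64(24), np.int64(18), np.int64(14))]
```

View pics/w8c.png

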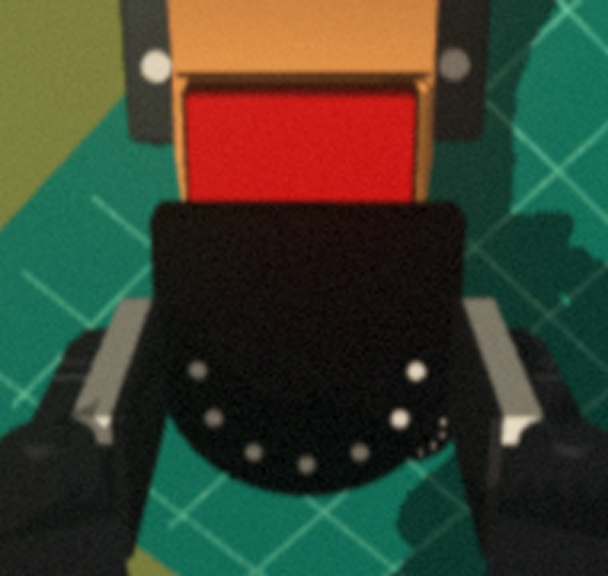

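The held black piece is square to the red: black corners at u 273–370 and bottom front edge at v 213; red edge u 283–354 at v 179.

```bash
python3 rel.py 244.4 272.8 370 213.4 177 283.1 354.4 178.5;  python3 rel.py 252 272.8 370 304 244.4 272.8 370 215
```

```text
[24.27024968 23.62274635] [ 24.26098753 -27.20870174] width 50.83144893539558 origin [-0.73438139 -1.79297769]
[26.30254866 26.50295214] [ 26.28129374 -26.3375027 ] width 52.840459118915874 origin [1.2919212  0.08272472]
[-26.2574893   25.02022921] [-26.23178431 -28.59821085] width 53.61844622138407 origin [-51.2446368   -1.78899082]
[23.37437701 23.66875986] [ 23.36563301 -27.25491162] width 50.923672230275415 origin [-1.62999499 -1.79307588]
```

>>> {"name": "servo_tool", "arguments": {
  "increments": [
    [0.4,[0.002,-0.006,0.08],0],
    [0.4,[0.002,-0.006,0.16],0],
    [0.4,[0.002,-0.006,0.2],0],
    [0.4,[0.002,-0.006,0.212],0],
    [0.4,[0.002,-0.006,0.219],0],
    [0.4,[0.002,-0.006,0.222],0],
    [0.4,[0.002,-0.006,0.224],0],
    [0.4,[0.002,-0.006,0.224],0]
  ]
}}

```text
t: 29.45
tcp_pos: [512.1, 68.1, 179.2]
ee_rot: [0.928, 0.372, 0.0, 0.0]
wrist_force: [0.5, 0.4, -0.2]
finger_gap: 0.547
gripper_force: 61.9
```

>>> {"name": "servo_tool", "arguments": {
  "increments": [
    [0.4,[0,0,0.002],0],
    [0.4,[0,0,0.004],0],
    [0.4,[0,0,0.004],0]
  ]
}}

```text
t: 29.75
tcp_pos: [512.1, 68.2, 178.0]
ee_rot: [0.928, 0.372, 0.0, 0.0]
wrist_force: [-0.9, 0.5, 2.5]
finger_gap: 0.548
gripper_force: 62.6
```

>>> {"name": "servo_tool", "arguments": {
  "increments": [
    [0.7,[0,0,0],0],
    [0.75,[0,0,0],0],
    [0.85,[0,0,0],0],
    [0.9,[0,0,-0.01],0],
    [0.9,[0,0,-0.05],0],
    [1,[0,0,-0.15],0],
    [1,[0,0,-0.25],0],
    [1,[-0.15,0.1,-0.25],0],
    [1,[-0.3,0.2,-0.25],0],
    [1,[-0.45,0.3,-0.25],0]
  ]
}}

```text
t: 30.75
tcp_pos: [478.4, -79.4, 253.0]
ee_rot: [0.928, 0.372, 0.0, 0.0]
wrist_force: [0.7, -0.2, 0.8]
finger_gap: 0.997
gripper_force: 0.0
```

>>> {"name": "servo_tool", "arguments": {
  "increments": [
    [1,[-0.15,0.1,0],0],
    [1,[-0.3,0.1,0],0],
    [1,[-0.3,0.1,0],0],
    [1,[-0.3,0.1,0],0]
  ]
}}

```text
t: 31.15
tcp_pos: [434.2, -162.6, 252.9]
ee_rot: [0.929, 0.371, 0.0, 0.0]
wrist_force: [0.1, 0.6, 0.5]
finger_gap: 0.998
gripper_force: 0.0
```

```bash
python3 chk.py top 283 183 22 185; python3 -c "
from h import *
L=load('top');print(world(L,282,182))
snap('scene');L=load('scene')
print(sense()['wrist_force'])"
```

```text
[511.88640771  68.60726961   0.75538736   0.95895345] 0.173328023536762 306
off 1.1502471792413176 1.9526258251642712 ang -0.31949256876486487
[507.31865109  50.02057291 182.502059  ]
[-0.19593119 -0.21166774 -0.72448647]
```

The black piece is at offset (1.2, 2.0) mm, turned 0.3°, at the right height and with the arm clear. Handing in.

```bash
python3 -c "
from station import *
print(finish_job())"
```

```text
the job is handed in; nothing more can be done
None
```

The heel is stacked tan, brown, red, black and handed in at about 31 s; the hand-in call gave no verdict, but my last checks put red and black within about 2.3 mm and 0.5° of their place, tan and brown looked centred, and I never touched the spare lift or the bottle.

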